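# Stop the slide feeder, square up its slumped trays, reset it

### The job

The slide trays have slumped in the feeder. Press the mushroom button of its stop station down until it latches, then push the leaning trays upright so that all five stand packed flush and square against the backstop; touch the trays only while the stop is latched. Then turn the mushroom's head clockwise to reset it, so that it pops fully up again, and leave the trays standing and the other things on the desk where they are.

Things in the scene. Friction and masses are not known exactly. Their poses are not given: they have to be found in the camera images.
- feeder: slide-tray feeder fixed on the desk: white base, flat aluminium deck 16 mm above the desk, low side guides, a backstop plate and a white drive housing behind it. Origin on the desk below the middle of the backstop's face; +x points through the backstop, +y left, z up. Deck from x = 0 to -148 mm; guides' inner faces at y = +-53, outer +-59 mm, tops 34 mm above the desk, x = 0 to -142 mm.
- backstop_foot (a point): the middle of the foot of the backstop's face, on the deck, 16 mm above the desk; axes as the feeder's. The backstop is 124 mm wide, its top 66 mm above the desk; the housing behind it reaches 80 mm back, 67 mm above the desk. Five trays stand in a row in front of it and lean on it; smooth, they slide home when pushed low, near their feet, with a few newtons.
- tray_1: slide tray 1 of 5 counted from the backstop (next to it): aluminium frame holding a glass slide, 8 mm thick (x), 100 mm wide (y), 46 mm high (z), 0.09 kg. Origin mid bottom edge. Starts leaning 15 degrees, top towards the backstop, origin 16 mm in front of it; pushed home it stands upright with its origin 4 mm in front of it (feeder x = -4 mm).
- tray_2: slide tray 2 of 5 counted from the backstop: aluminium frame holding a glass slide, 8 mm thick (x), 100 mm wide (y), 46 mm high (z), 0.09 kg. Origin mid bottom edge. Starts leaning 18 degrees, top towards the backstop, origin 27 mm in front of it; pushed home it stands upright with its origin 12 mm in front of it (feeder x = -12 mm).
- tray_3: slide tray 3 of 5 counted from the backstop: aluminium frame holding a glass slide, 8 mm thick (x), 100 mm wide (y), 46 mm high (z), 0.09 kg. Origin mid bottom edge. Starts leaning 21 degrees, top towards the backstop, origin 38 mm in front of it; pushed home it stands upright with its origin 20 mm in front of it (feeder x = -20 mm).
- tray_4: slide tray 4 of 5 counted from the backstop: aluminium frame holding a glass slide, 8 mm thick (x), 100 mm wide (y), 46 mm high (z), 0.09 kg. Origin mid bottom edge. Starts leaning 23 degrees, top towards the backstop, origin 49 mm in front of it; pushed home it stands upright with its origin 28 mm in front of it (feeder x = -28 mm).
- tray_5: slide tray 5 of 5 counted from the backstop (the front one): aluminium frame holding a glass slide, 8 mm thick (x), 100 mm wide (y), 46 mm high (z), 0.09 kg. Origin mid bottom edge. Starts leaning 26 degrees, top towards the backstop, origin 60 mm in front of it; pushed home it stands upright with its origin 36 mm in front of it (feeder x = -36 mm).
- stop_station: the feeder's stop station, a grey box 72 x 72 mm fixed on the desk, top 56 mm above it, with a flat bezel ring (55 mm across, 3 mm high) and a black mushroom button on top. Origin on the desk below the button's axis, z up. Behind it stands the microscope, whose eyepieces overhang 0.42 to 0.50 m above the desk, from x = 0.54 m on: keep the wrist in front of them.
- stop_top (a point): middle of the top of the mushroom's black head, which is round, 45 mm across and 20 mm thick, its ribbed upright rim 6 to 17 mm below this point. 95 mm above the desk when released, 87 mm when latched (head's underside then 7 mm above the bezel).
- stop_button (a joint): how far the mushroom is pressed down, m: 0 released (a spring holds it up), 0.010 at the bottom. Pressed past 0.0085 (about 8 N, push to the bottom) it catches and stays down at about 0.0085; pulling does not free it.
- stop_head (a joint): turn of the mushroom's head about its upright axis, rad: 0 at rest, grows clockwise seen from above, stops at 1.1; takes up to 0.15 N m, and a spring turns it slowly back to 0. With the button latched, turning past 0.55 frees the latch, and a 7 N spring lifts the button as soon as nothing holds it.
- tweezers: steel tweezers, 125 mm long (y), lying loose in front of the microscope; origin at their middle on the desk
- micrometer_case: flat dark case, 34 x 90 x 14 mm, loose, lying along the left side of the feeder; origin mid underside
- small_dish: small glass dish, 42 mm across, 12 mm high, loose, between feeder and microscope; origin mid underside
- eyecap: black round eyepiece cap, 35 mm across, 14 mm high, loose, right of the tweezers; origin mid underside
- tape_roll: roll of tape, 60 mm across, 19 mm high, lying loose to the right of the stop station; origin mid underside
- dust_blower: black rubber dust blower, 52 mm across, 100 mm high, standing loose to the right behind the stop station; origin mid underside

How it is judged:
On the way, in this order (a step that is already met when the one before it is completed fails the run):
1. the mushroom button is latched down and stays down with nothing pressing it (value of joint stop_button above 0.0065 m and contact force between each of the fingers, the arm and stop_station below 0.3 N), for 0.2 s.
2. all five trays stand upright, packed flush and square against the backstop, with the stop still latched and the trays no longer touched (angle between the x axis of each of tray_1, tray_2, tray_3, tray_4, tray_5 and the x axis of feeder, either way round below 0.06 rad and x of tray_1 in the frame of feeder between -0.007 and -0.001 m and z of tray_1 in the frame of feeder between 0.013 and 0.019 m and x of tray_2 in the frame of feeder between -0.015 and -0.009 m and z of tray_2 in the frame of feeder between 0.013 and 0.019 m and x of tray_3 in the frame of feeder between -0.023 and -0.017 m and z of tray_3 in the frame of feeder between 0.013 and 0.019 m and x of tray_4 in the frame of feeder between -0.031 and -0.025 m and z of tray_4 in the frame of feeder between 0.013 and 0.019 m and x of tray_5 in the frame of feeder between -0.039 and -0.033 m and z of tray_5 in the frame of feeder between 0.013 and 0.019 m and value of joint stop_button above 0.0065 m and not (contact force between any of the fingers, the arm and tray_1 above 0.5 N or contact force between any of the fingers, the arm and tray_2 above 0.5 N or contact force between any of the fingers, the arm and tray_3 above 0.5 N or contact force between any of the fingers, the arm and tray_4 above 0.5 N or contact force between any of the fingers, the arm and tray_5 above 0.5 N)), for 0.2 s.
At the end, for the whole second after the job is handed in: The button is up (pressed under 1.5 mm, head turned back to within 0.1 rad); all five trays rest on the deck, within 0.06 rad of upright and square to the backstop, each within 3 mm of its packed place (origins 4, 12, 20, 28, 36 mm from the backstop), at rest (angle between the x axis of each of tray_1, tray_2, tray_3, tray_4, tray_5 and the x axis of feeder, either way round below 0.06 rad and x of tray_1 in the frame of feeder between -0.007 and -0.001 m and z of tray_1 in the frame of feeder between 0.013 and 0.019 m and x of tray_2 in the frame of feeder between -0.015 and -0.009 m and z of tray_2 in the frame of feeder between 0.013 and 0.019 m and x of tray_3 in the frame of feeder between -0.023 and -0.017 m and z of tray_3 in the frame of feeder between 0.013 and 0.019 m and x of tray_4 in the frame of feeder between -0.031 and -0.025 m and z of tray_4 in the frame of feeder between 0.013 and 0.019 m and x of tray_5 in the frame of feeder between -0.039 and -0.033 m and z of tray_5 in the frame of feeder between 0.013 and 0.019 m and value of joint stop_button below 0.0015 m and value of joint stop_head below 0.1 rad and linear speed of each of tray_1, tray_2, tray_3, tray_4, tray_5 below 0.01 m/s); the robot touches nothing.
It fails at once if a tray is touched by the robot while the stop is not latched down (value of joint stop_button below 0.0065 m and (contact force between any of the fingers, the arm and tray_1 above 0.5 N or contact force between any of the fingers, the arm and tray_2 above 0.5 N or contact force between any of the fingers, the arm and tray_3 above 0.5 N or contact force between any of the fingers, the arm and tray_4 above 0.5 N or contact force between any of the fingers, the arm and tray_5 above 0.5 N)).
It fails at once if one of the other things on the desk (tweezers, micrometer_case, small_dish, eyecap, tape_roll, dust_blower) is shifted more than 20 mm (distance of any of tweezers, micrometer_case, small_dish, eyecap, tape_roll, dust_blower from where it was at the start of the episode above 0.02 m).
It also fails if it takes over 51 s, if anything falls off the work surface, if the arm or the gripper's body presses on something with over 40 N, if the wrist force passes 120 N, or if a joint passes its speed limit or range.

### The arm

A 7-joint arm with a two-finger parallel gripper is mounted at the origin on a cart in front of the work surface, level with it; the furniture and walls round the work are solid. World frame = base frame: x ahead of the robot, y to its left, z up, the work surface at z = 0. Lengths are in m, angles in rad, forces in N, time in s.
With the tool pointing down it reaches from about 0.4 to 0.85 m from the base axis. Payload 10.4 kg.
Tool frame: the origin (TCP) lies where the fingers leave the gripper's body, on its centre line; the fingertips stand 73 mm ahead of it and the grasp point (between the pads) lies 54 mm ahead of it; z points along the fingers, y is the line along which they close (so a half turn about z gives the same grasp; the last joint's range is limited). The gripper opens to 85 mm and grips with 20 to 120 N. Pads are 22 mm wide; open, the fingers measure 114 mm over their backs; the gripper's body (76 mm by 85 mm) begins 54 mm behind the grasp point. The pads swing forward as they close: fully open they stand 13 mm farther back than shut.
Start: joints at [-1.306, 0.332, -0.065, 1.46, 0.022, 1.35, -0.088], TCP at [0.177, 0.599, 0.304] pointing down, gripper open.
Joint ranges: [-2.6, 2.6], [-0.5, 2.12], [-1.47, 1.34], [0.16, 2.42], [-1.27, 4.41], [0.06, 2.06], [-2.6, 2.6]. Speed limits (rad/s): [2.22, 2.22, 2.79, 2.79, 3.14, 3.14, 3.14].

### API

Orientations are given as a rotation vector (axis times angle).
In Python, from plant import get_state, imaging, robot gives the robot as it stands.
- The arm moves only by the tool apply_moves, never from a script. Its argument "deltas" is a list of rows, each a list of 7 numbers: the closure, from -1 (fully open) to 1 (shut), then the shift along the tool's x, y, z in cm, then the turn, a rotation vector about the tool's x, y, z in rad. A call has 1 to 10 rows; each row shifts and turns the commanded pose from where the row before left it, along the tool's axes as they then stand; what a row does not reach is not made up. A row lasts 1/10 s, in which the tool goes at most 50 mm and 8.59 degrees, less where a joint would pass 70% of its speed; a pose out of reach is approached as far as the arm can. A call with a gripper value outside its range is refused whole. The fingers move at their own pace and stop on an object; "newtons" is the grip in N (left out, the last holds). Time passes only in rows, so rows that do not move let the fingers close. It gives the time, the measured TCP pose, the force, the opening and the grip force at its end, in the units of the state.
- get_state(): the state, without advancing time (a new reading comes with each control period).
- imaging.snapshot(name): name is "scene" or "top" or "wrist"; returns a dict with "frame" (420x560x3 uint8, red, green, blue), "depth" (420x560 float32, m along the optical axis (not along the pixel's ray), 0 where there is no reading), "fx", "fy", "cx", "cy" (pixels), "R" (3x3) and "t" (3): a world point X has camera coordinates R X + t; the wrist camera has in their place "hand_eye" (4x4, takes a point from camera to tool coordinates, whose origin is the TCP and whose axes are the flange's). Camera axes: x right, y down, z forward; pixel columns grow to the right and rows downward; lengths in m; the calibration is good to about 2 mm. The wrist camera is an equidistant fisheye: a pixel r from the principal point sees the ray r / f radians off the axis. A picture is of the moment at which its call begins: read the wrist's pose just before it.
- robot.finish_job(): hands the job in; it is judged then, once.
The state is a dict: "clock": time; "qpos": joint angles; "qvel": joint speeds; "joint_torque": joint torques, N m; "ee_pos": TCP position; "ee_rot": TCP orientation; "ft_force": force on the tool from outside, world axes, zero at the start; "ft_torque": the same for the moment, N m; "finger_gap": finger opening in m; "finger_force": force on a finger pad.
Only numpy, scipy, OpenCV 4.12 (cv2) and the standard library are available. Lean on these libraries where they do the work, as an engineer would, in place of code of your own. Each camera call takes 0.05 s, during which the arm holds its last target. There are 200 camera calls.

## Working session

There is one attempt and no reset: what is moved stays moved. The work goes in short steps, Python scripts to look and compute and a tool call to move; the robot and the scene stay as the last step left them, time stands still between calls to the robot, and variables do not carry over. Pictures are saved under pics/ and viewed, at most 10 in all, crops included, and the job is handed in when it is done.

Besides the shell and the picture viewer there is one more tool, called after "Call:" by a JSON object that holds its "method" and its "body", one argument or row to a line. apply_moves: Moves the arm, as the interface text tells. Its arguments: {"type":"object","properties":{"deltas":{"type":"array"},"newtons":{"type":"number"}},"required":["deltas"]}

```bash
mkdir -p pics; ls; python3 - <<'E'
from plant import get_state, imaging, robot
import cv2,numpy as np
s=get_state();print({k:np.round(v,3).tolist() for k,v in s.items()})
ims=[]
for n in("scene","top"):
    d=imaging.snapshot(n);np.savez(f"{n}0.npz",**d)
    cv2.imwrite(f"pics/{n}0.png",cv2.resize(d["frame"][:,:,::-1],(800,600)))
    print(n,d["R"].round(3).tolist(),d["t"],d["fx"],d["cx"],d["cy"])
E
```

```text
pics
{'clock': 0.0, 'qpos': [-1.306, 0.333, -0.065, 1.461, 0.022, 1.35, -0.088], 'qvel': [0.0, 0.0, 0.001, 0.0, -0.0, 0.001, 0.0], 'joint_torque': [0.001, -62.545, 0.049, -39.159, 0.016, 0.01, 0.0], 'ee_pos': [0.177, 0.599, 0.303], 'ee_rot': [-0.45, -3.109, 0.002], 'ft_force': [-0.043, -0.452, -0.514], 'ft_torque': [0.038, -0.021, 0.049], 'finger_force': 0.0, 'finger_gap': 0.085}
scene [[0.818, -0.575, 0.009], [-0.374, -0.544, -0.751], [0.437, 0.611, -0.66]] [-0.52047889  0.16830323  0.84914416] 385.0232811558879 277.7197430171387 212.18605178469807
top [[-0.016, -1.0, -0.015], [-0.999, 0.017, -0.03], [0.03, 0.015, -0.999]] [-0.13194971  0.50860857  0.92963384] 435.49586509860114 281.560252866323 216.734846400885
```

View pics/scene0.png

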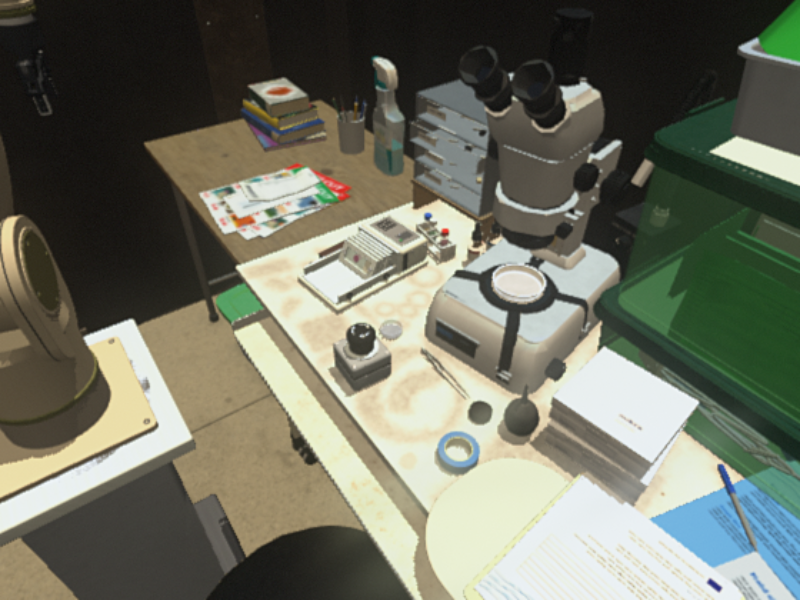

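View pics/top0.png

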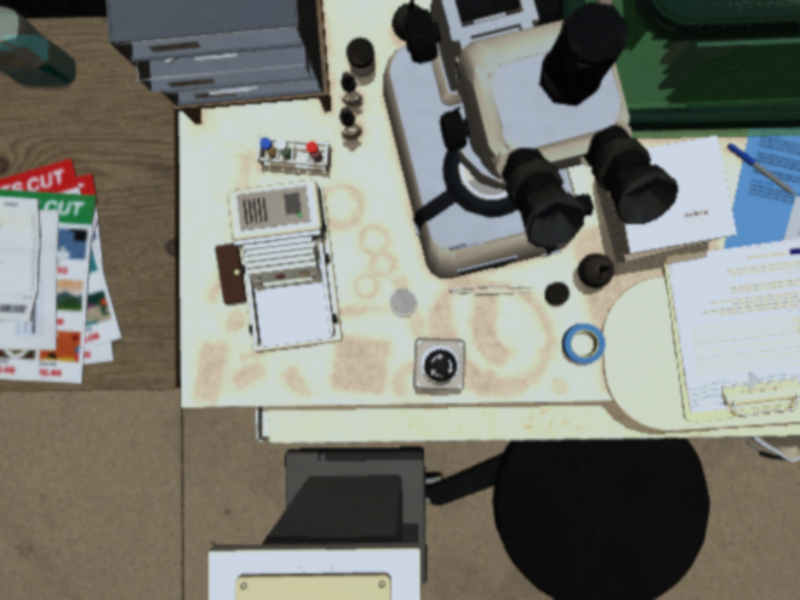

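The scene shows the feeder at upper left with the stop station before it. In the top view the feeder spans (228,180)-(340,350), rotated a few degrees. The mushroom is at (439,365), and the dish, tweezers, cap and tape lie to the right.

```bash
cat > h.py <<'E'
import numpy as np,cv2
def cloud(d):
    v,u=np.mgrid[:420,:560];z=d["depth"]
    c=np.stack([(u-d["cx"])/d["fx"]*z,(v-d["cy"])/d["fy"]*z,z],-1)
    return (c-d["t"])@d["R"]
def ray(d,u,v,h):
    r=np.array([(u-d["cx"])/d["fx"],(v-d["cy"])/d["fy"],1])@d["R"];o=-d["R"].T@d["t"]
    return o+r*(h-o[2])/r[2]
E
python3 - <<'E'
from h import *
d=dict(np.load("top0.npz"));P=cloud(d);k=560/800
roi=np.zeros((420,560),bool);roi[115:260,150:245]=1
desk=np.zeros_like(roi);desk[260:280,140:280]=1
print("desk z",np.median(P[desk][:,2]))
x,y,z=P[...,0],P[...,1],P[...,2]
def rect(m,n):
    p=P[m][:,:2];r=cv2.minAreaRect((p*1000).astype(np.float32));print(n,m.sum(),r,cv2.boxPoints(r).round(1).tolist())
rect(roi&(z>.058)&(z<.075)&d["depth"].astype(bool),"housing+trays")
rect(roi&(z>.010)&(z<.09),"all feeder")
g=roi&(z>.028)&(z<.042);rect(g,"guide")
b=np.zeros_like(roi);b[225:285,280:335]=1
bt=b&(z>.085)&(z<.1);rect(bt,"button top")
rect(b&(z>.05)&(z<.065),"box")
u,v=np.nonzero(bt)[1],np.nonzero(bt)[0];print("btn",P[bt].mean(0),ray(d,307.3,255.5,.095))
c=cv2.resize(d["frame"][110:260,150:250,::-1],(400,600),interpolation=cv2.INTER_CUBIC)
c2=cv2.resize(d["frame"][215:290,270:345,::-1],(400,400),interpolation=cv2.INTER_CUBIC)
o=np.zeros((600,800,3),np.uint8);o[:,:400]=c;o[:400,400:]=c2;cv2.imwrite("pics/crop.png",o)
E
```

```text
desk z -1.0731159323087244e-05
housing+trays 3346 ((625.84326171875, 37.1950798034668), (125.09420776367188, 130.56590270996094), 6.249937534332275) [[556.5999755859375, 95.30000305175781], [570.7999877929688, -34.5], [695.0999755859375, -20.899999618530273], [680.9000244140625, 108.9000015258789]]
all feeder 7909 ((589.5565795898438, 50.275733947753906), (277.1593017578125, 181.6630859375), 3.2666432857513428) [[446.0, 133.10000610351562], [456.3999938964844, -48.29999923706055], [733.0999755859375, -32.5], [722.7000122070312, 148.89999389648438]]
guide 728 ((593.2052612304688, 29.511432647705078), (256.89801025390625, 134.43597412109375), 2.8042185306549072) [[461.6000061035156, 90.4000015258789], [468.20001220703125, -43.900001525878906], [724.7999877929688, -31.299999237060547], [718.2000122070312, 102.9000015258789]]
button top 422 ((427.2506103515625, -191.939697265625), (45.618988037109375, 42.848716735839844), 44.30923843383789) [[396.0, -192.5], [425.8999938964844, -223.1999969482422], [458.5, -191.3000030517578], [428.6000061035156, -160.6999969482422]]
box 805 ((427.1731262207031, -192.57574462890625), (71.44578552246094, 71.32471466064453), 89.00544738769531) [[390.8999938964844, -227.6999969482422], [462.20001220703125, -228.89999389648438], [463.5, -157.5], [392.1000061035156, -156.1999969482422]]
btn [ 0.4278391  -0.19170972  0.09382666] [ 0.42768125 -0.19025439  0.095     ]
```

View pics/crop.png

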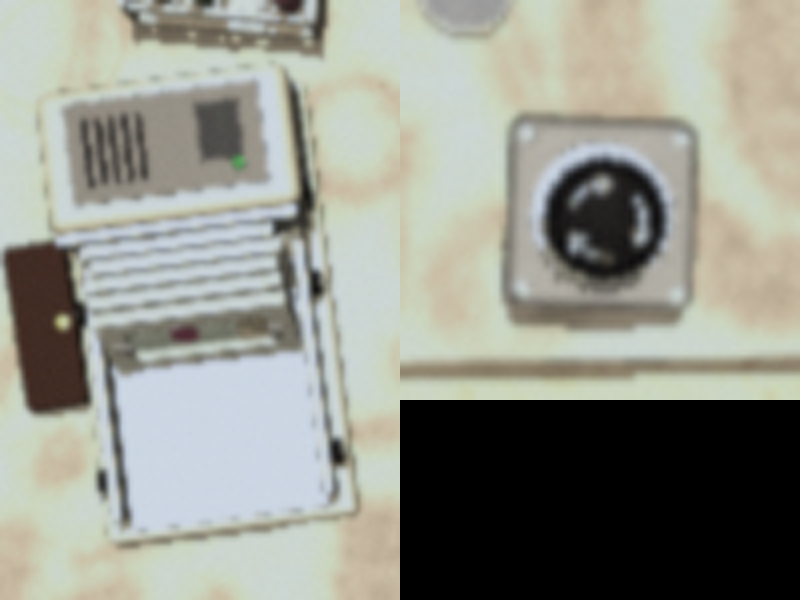

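Left crop: feeder with its backstop line from about (55,240) to (300,210), deck front edge (115,540)-(350,510). Right crop: mushroom centred at (605,218), box square to the desk.

```bash
python3 - <<'E'
from h import *
d=dict(np.load("top0.npz"));P=cloud(d)
f=lambda cx,cy:(150+cx/4-.375,110+cy/4-.375)
for n,a,b,h in(("backstop",(55,240),(300,208),.066),("deckfront",(115,542),(355,512),.016),("Lguide",(80,240),(125,520),.034),("Rguide",(287,240),(332,500),.034),("houserear",(42,97),(280,66),.067)):
    p,q=ray(d,*f(*a),h),ray(d,*f(*b),h);print(n,p.round(4),q.round(4),np.degrees(np.arctan2(*(q-p)[:2])))
x,y,z=P[...,0],P[...,1],P[...,2]
roi=np.zeros((420,560),bool);roi[125:166,155:226]=1
m=roi&(z>.063)&(z<.072)
r=cv2.minAreaRect((P[m][:,:2]*1000).astype(np.float32));print(r,cv2.boxPoints(r).round(1).tolist())
# guide ridge per row: pixels at z 30..38
for c0,c1 in((165,190),(215,242)):
    g=np.zeros_like(roi);g[180:240,c0:c1]=1;g&=(z>.029)&(z<.038)
    p=P[g];k=np.polyfit(p[:,0],p[:,1],1);print(g.sum(),np.degrees(np.arctan(k[0])),np.polyval(k,.5),np.polyval(k,.6))
E
```

```text
backstop [0.6041 0.0971 0.066 ] [ 0.6181 -0.0276  0.066 ] 173.59600666031295
deckfront [0.4492 0.0806 0.016 ] [ 0.4632 -0.0477  0.016 ] 173.7967102200286
Lguide [0.6085 0.093  0.034 ] [0.4612 0.0707 0.034 ] -98.63880654612318
Rguide [ 0.6065 -0.016   0.034 ] [ 0.4699 -0.0379  0.034 ] -99.11025257868718
houserear [0.677  0.1028 0.067 ] [ 0.6905 -0.0185  0.067 ] 173.67035289917405
((647.3812866210938, 39.334228515625), (78.53217315673828, 128.0640106201172), 6.062756538391113) [[601.5999755859375, 98.9000015258789], [615.0999755859375, -28.5], [693.2000122070312, -20.200000762939453], [679.7000122070312, 107.19999694824219]]
213 1.1476479825838486 0.07810524780695066 0.08010853932287768
205 8.691085351008281 -0.03372196293106179 -0.01843573557458117
```

Call:
{"method": "apply_moves", "body": {
  "deltas": [
    [1,0,-5,0,0,0,-0.133],
    [1,0,-5,0,0,0,-0.133],
    [1,0,-5,0,0,0,-0.132]
  ],
  "newtons": 20
}}

```text
clock: 0.4
ee_pos: [0.1532, 0.4503, 0.3029]
ee_rot: [0.184, -3.136, 0.002]
ft_force: [0.2, -0.4, 2.9]
finger_gap: 0.0436
finger_force: 0.0
```

```bash
cat >> h.py <<'E'
from scipy.spatial.transform import Rotation as Ro
YAW=np.radians(6.3);F=np.array([.606,.0345]);BT=np.array([.4275,-.192])
def fw(x,y): return F+[np.cos(YAW)*x-np.sin(YAW)*y,np.sin(YAW)*x+np.cos(YAW)*y]
def go(xy,z,show=True):
    from plant import get_state
    s=get_state();R=Ro.from_rotvec(s["ee_rot"]).as_matrix()
    e=np.array(s["ee_pos"]);ty=np.degrees(np.arctan2(R[1,1],R[0,1]))
    print("t",round(s["clock"],2),"pos",e.round(4),"yYaw",ty.round(2),"tilt",R[:2,2].round(4),"F",np.round(s["ft_force"],2),"gap",round(float(s["finger_gap"]),4),"q1,7",np.round([s["qpos"][0],s["qpos"][6]],2),"| shift cm",(R.T@(np.r_[xy,z]-e)*100).round(2))
E
python3 -c "
from h import *;go(BT,.2)"
```

```text
t 0.4 pos [0.1532 0.4503 0.3029] yYaw 96.72 tilt [-0.0005 -0.0013] F [ 0.21 -0.43  2.87] gap 0.0436 q1,7 [-1.23  0.35] | shift cm [-19.73 -66.99  10.36]
```

Call:
{"method": "apply_moves", "body": {
  "deltas": [
    [1,-3,-4,0,0,0,0],
    [1,-3,-4,0,0,0,0],
    [1,-3,-4,0,0,0,0],
    [1,-3,-4,0,0,0,0],
    [1,-3,-4,0,0,0,0],
    [1,-3,-4,0,0,0,0],
    [1,-0.3,-4.9,0,0,0,0],
    [1,-0.3,-4.9,0,0,0,0],
    [1,-0.3,-4.9,0,0,0,0],
    [1,-0.3,-4.9,0,0,0,0]
  ]
}}

```text
clock: 1.4
ee_pos: [0.3929, 0.0376, 0.3037]
ee_rot: [0.173, -3.137, -0.001]
ft_force: [0.9, 0.2, 0.7]
finger_gap: -0.0001
finger_force: 0.0
```

Call:
{"method": "apply_moves", "body": {
  "deltas": [
    [1,-0.3,-4.7,1,0,0,0],
    [1,-0.3,-4.7,1,0,0,0],
    [1,0,-4.5,2,0,0,0],
    [1,0,-4.5,2,0,0,0],
    [1,0,-2,2,0,0,0],
    [1,0,0,0,0,0,0],
    [1,0,0,0,0,0,0]
  ]
}}

```text
clock: 2.1
ee_pos: [0.4213, -0.1622, 0.2236]
ee_rot: [0.172, -3.135, 0.0]
ft_force: [-0.0, 1.4, 0.4]
finger_gap: 0.0001
finger_force: 0.0
```

```bash
python3 -c "
from h import *;go(BT,.158)
from plant import imaging
d=imaging.snapshot('top');np.savez('t1.npz',**d)
d=imaging.snapshot('wrist');np.savez('w1.npz',**d);print(d['hand_eye'].round(3).tolist(),d['fx'])
cv2.imwrite('pics/w1.png',d['frame'][:,:,::-1])
go(BT,.158)"
```

```text
t 2.1 pos [ 0.4213 -0.1622  0.2236] yYaw 96.26 tilt [-0.0015 -0.0002] F [-0.03  1.37  0.35] gap 0.0001 q1,7 [-0.62  1.94] | shift cm [-0.3  -3.03  6.56]
[[-0.0, -0.96, -0.279, 0.07], [1.0, -0.0, -0.001, 0.001], [0.001, -0.279, 0.96, -0.069], [0.0, 0.0, 0.0, 1.0]] 325.19226210127806
t 2.2 pos [ 0.4219 -0.1613  0.2243] yYaw 96.4 tilt [0.0005 0.0005] F [0.26 0.57 1.05] gap -0.0001 q1,7 [-0.62  1.94] | shift cm [-0.21 -3.11  6.63]
```

View pics/w1.png

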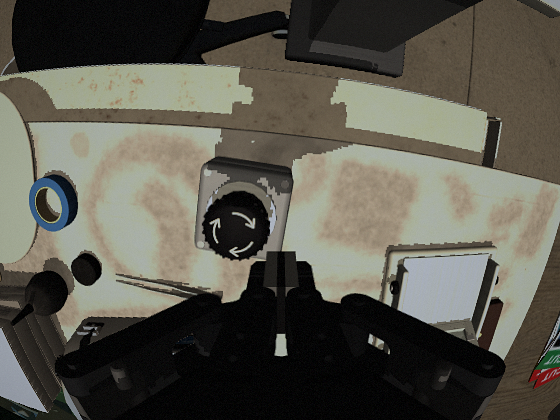

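The wrist view shows the mushroom head centred near (237,221) and the shut fingertips ending near (282,255).

```bash
cat >> h.py <<'E'
def wray(d,e,R,u,v,h):
    p=np.array([u-d["cx"],v-d["cy"]])/d["fx"];a=np.hypot(*p)
    c=np.r_[p/a*np.sin(a),np.cos(a)];H=d["hand_eye"]
    r=R@H[:3,:3]@c;o=R@H[:3,3]+e
    return o+r*(h-o[2])/r[2]
E
python3 -c "
from h import *
d=dict(np.load('w1.npz'));R=Ro.from_rotvec([.172,-3.135,0]).as_matrix();e=np.array([.4216,-.1618,.2239])
print(wray(d,e,R,237,221,.095))
P=d['depth'];m=P[255:335,276:288];print(m.min(),np.median(P[258:270,280]))
for v in (256,265,280,300,320):
    z=P[v,282];p=np.array([282-d['cx'],v-d['cy']])/d['fx'];a=np.hypot(*p);print(v,z,(d['hand_eye']@np.r_[p/a*np.tan(a)*z,z,1]).round(4))
"
```

```text
[ 0.41972525 -0.18933453  0.095     ]
0.0 0.13631773
256 0.14364511 [0.01   0.0017 0.0627 1.    ]
265 0.13644305 [0.0092 0.0017 0.055  1.    ]
280 0.122445844 [0.0098 0.0016 0.0406 1.    ]
300 0.11859036 [0.0043 0.0016 0.035  1.    ]
320 0.120742545 [-0.0048  0.0016  0.0346  1.    ]
```

Call:
{"method": "apply_moves", "body": {
  "deltas": [
    [1,-0.5,-3.0,2,0,0,0],
    [1,0,0,2.5,0,0,0],
    [1,0,0,0.8,0,0,0],
    [1,0,0,0.6,0,0,0],
    [1,0,0,0.6,0,0,0],
    [1,0,0,0,0,0,0]
  ]
}}

```text
clock: 2.8
ee_pos: [0.4305, -0.1908, 0.1595]
ee_rot: [-0.175, 3.136, 0.001]
ft_force: [-1.5, 0.1, 3.7]
finger_gap: -0.0001
finger_force: 1.9
```

```bash
python3 -c "
from h import *;go(BT,.158)"
```

```text
t 2.8 pos [ 0.4305 -0.1908  0.1595] yYaw 96.41 tilt [0.0007 0.0008] F [-1.48  0.07  3.67] gap -0.0001 q1,7 [-0.54  2.17] | shift cm [ 0.31 -0.09  0.15]
```

Call:
{"method": "apply_moves", "body": {
  "deltas": [
    [1,0.2,0,0.3,0,0,0],
    [1,0,0,0.3,0,0,0],
    [1,0,0,0.2,0,0,0],
    [1,0,0,0,0,0,0]
  ]
}}

```text
clock: 3.2
ee_pos: [0.4324, -0.1923, 0.1567]
ee_rot: [-0.175, 3.127, 0.001]
ft_force: [-12.0, 6.0, 65.9]
finger_gap: -0.0001
finger_force: 32.8
```

Call:
{"method": "apply_moves", "body": {
  "deltas": [
    [1,0,0,-2,0,0,0],
    [1,0,0,-5,0,0,0],
    [-0.4,0,2,-3,0,0,0],
    [-0.4,0,4.5,0,0,0,0],
    [-0.4,0,0,0,0,0,0]
  ]
}}

```text
clock: 3.7
ee_pos: [0.4212, -0.1222, 0.2527]
ee_rot: [-0.183, 3.132, 0.005]
ft_force: [0.1, 0.2, 0.6]
finger_gap: 0.0434
finger_force: 0.0
```

```bash
python3 -c "
from h import *;go(fw(-.105,0),.15)
from plant import imaging
d=imaging.snapshot('scene');P=cloud(d);u0=np.array([.4275,-.192,.09])@d['R'].T+d['t'];u=u0[0]/u0[2]*d['fx']+d['cx'];v=u0[1]/u0[2]*d['fy']+d['cy']
m=np.zeros((420,560),bool);m[int(v)-25:int(v)+25,int(u)-25:int(u)+25]=1
z=P[...,2][m&(np.hypot(P[...,0]-.4275,P[...,1]+.192)<.018)];print(u,v,np.percentile(z,[10,50,90,97]))
P0=cloud(dict(np.load('scene0.npz')));z=P0[...,2][m&(np.hypot(P0[...,0]-.4275,P0[...,1]+.192)<.018)];print(np.percentile(z,[10,50,90,97]))
"
```

```text
t 3.7 pos [ 0.4212 -0.1222  0.2527] yYaw 96.7 tilt [0.0036 0.0034] F [0.15 0.18 0.61] gap 0.0434 q1,7 [-0.72  1.78] | shift cm [-9.64 13.45 10.34]
251.03188983829403 232.40099010450754 [0.08368316 0.08642079 0.08825726 0.08884928]
[0.06255757 0.09468333 0.09637817 0.09697177]
```

The head is 8 mm lower, so it is latched. Next is the feeder.

Call:
{"method": "apply_moves", "body": {
  "deltas": [
    [-0.4,-2.5,4,0,0,0,0],
    [-0.4,-2.5,4,1,0,0,0],
    [-0.4,-2.5,4,1,0,0,0],
    [-0.4,-2.1,1.4,3,0,0,0],
    [-0.4,0,0,4,0,0,0],
    [-0.4,0,0,0,0,0,0],
    [-0.4,0,0,0,0,0,0]
  ]
}}

```text
clock: 4.45
ee_pos: [0.5013, 0.0157, 0.1617]
ee_rot: [0.171, -3.136, 0.002]
ft_force: [0.6, -0.5, 0.5]
finger_gap: 0.0602
finger_force: 0.0
```

```bash
python3 -c "
from h import *;go(fw(-.105,0),.095)
from plant import imaging
d=imaging.snapshot('wrist');np.savez('w2.npz',**d)
go(fw(-.105,0),.095)
cv2.imwrite('pics/w2.png',d['frame'][:,:,::-1])"
```

```text
t 4.45 pos [0.5013 0.0157 0.1617] yYaw 96.25 tilt [-0.0009 -0.001 ] F [ 0.61 -0.46  0.46] gap 0.0602 q1,7 [-0.8   1.73] | shift cm [-0.12  0.73  6.67]
t 4.5 pos [0.5019 0.0157 0.1627] yYaw 96.24 tilt [0.0013 0.0003] F [-0.02 -0.33  0.13] gap 0.0601 q1,7 [-0.8   1.73] | shift cm [-0.04  0.72  6.77]
```

View pics/w2.png

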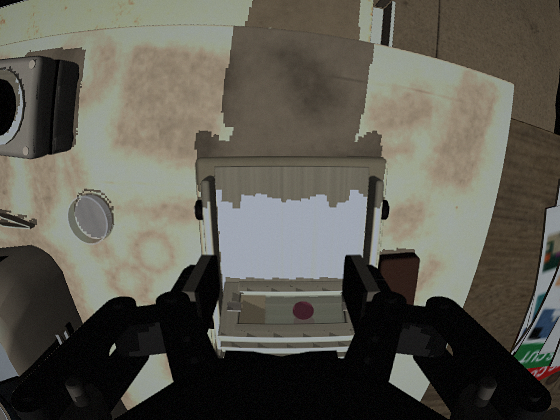

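The wrist view shows the feeder square with the tool, tray 5's foot near row 280, and the fingers at columns ~200 and ~362 inside the guides.

```bash
python3 -c "
from h import *
d=dict(np.load('w2.npz'));Z=d['depth'];v,u=np.mgrid[:420,:560]
px,py=(u-d['cx'])/d['fx'],(v-d['cy'])/d['fy'];a=np.hypot(px,py)
C=np.stack([px/a*np.tan(a)*Z,py/a*np.tan(a)*Z,Z],-1);T=C@d['hand_eye'][:3,:3].T+d['hand_eye'][:3,3]
for n,s in(('L',np.s_[245:330,180:222]),('R',np.s_[245:330,340:385])):
    t=T[s].reshape(-1,3);t=t[(t[:,2]>.02)&(t[:,2]<.085)&(np.abs(t[:,1])<.06)];print(n,len(t),np.percentile(t,[1,5,50,95,99.5],axis=0).round(4).tolist())
"
```

```text
L 2039 [[-0.0117, -0.0414, 0.0212], [-0.009, -0.0394, 0.0267], [0.006, -0.0294, 0.0435], [0.0104, -0.0286, 0.0632], [0.0112, -0.0284, 0.0673]]
R 2115 [[-0.0114, 0.0306, 0.0211], [-0.0089, 0.0307, 0.0248], [0.006, 0.0319, 0.0433], [0.0105, 0.042, 0.063], [0.0113, 0.0442, 0.0674]]
```

Call:
{"method": "apply_moves", "body": {
  "deltas": [
    [-0.4,0,0.7,2.5,0,0,0],
    [-0.4,0,0,2.5,0,0,0],
    [-0.4,0,0,1.5,0,0,0],
    [-0.4,0,0,0.6,0,0,0],
    [-0.4,0,0,0,0,0,0],
    [-0.4,0,0,0,0,0,0]
  ]
}}

```text
clock: 5.1
ee_pos: [0.5013, 0.0233, 0.0911]
ee_rot: [-0.172, 3.135, 0.001]
ft_force: [0.7, -1.0, -0.5]
finger_gap: 0.0599
finger_force: 0.0
```

```bash
python3 -c "
from h import *;go(fw(-.051,0),.0885)"
```

```text
t 5.1 pos [0.5013 0.0233 0.0911] yYaw 96.29 tilt [0.0015 0.0006] F [ 0.73 -1.   -0.47] gap 0.0599 q1,7 [-0.75  1.81] | shift cm [-5.43 -0.04  0.27]
```

Push slowly.

Call:
{"method": "apply_moves", "body": {
  "deltas": [
    [-0.4,-1,0,0.2,0,0,0],
    [-0.4,-1,0,0,0,0,0],
    [-0.4,-0.5,0,0,0,0,0],
    [-0.4,-0.5,0,0,0,0,0],
    [-0.4,-0.4,0,0,0,0,0],
    [-0.4,-0.4,0,0,0,0,0],
    [-0.4,-0.4,0,0,0,0,0],
    [-0.4,-0.4,0,0,0,0,0],
    [-0.4,-0.2,0,0,0,0,0],
    [-0.4,0,0,0,0,0,0]
  ]
}}

```text
clock: 6.1
ee_pos: [0.5485, 0.0287, 0.0878]
ee_rot: [-0.173, 3.137, -0.0]
ft_force: [-0.8, 0.1, -0.1]
finger_gap: 0.0594
finger_force: 0.0
```

```bash
python3 -c "
from h import *;go(fw(-.051,0),.0885)"
```

```text
t 6.1 pos [0.5485 0.0287 0.0878] yYaw 96.32 tilt [ 0.0001 -0.0001] F [-0.84  0.08 -0.14] gap 0.0594 q1,7 [-0.69  1.84] | shift cm [-0.68 -0.06 -0.07]
```

Call:
{"method": "apply_moves", "body": {
  "deltas": [
    [-0.4,-0.3,0,0,0,0,0],
    [-0.4,-0.2,0,0,0,0,0],
    [-0.4,-0.2,0,0,0,0,0],
    [-0.4,0,0,0,0,0,0],
    [-0.4,0,0,0,0,0,0]
  ]
}}

```text
clock: 6.6
ee_pos: [0.5555, 0.0295, 0.0879]
ee_rot: [-0.173, 3.136, 0.0]
ft_force: [-0.5, -0.4, -1.0]
finger_gap: 0.0596
finger_force: 0.0
```

```bash
python3 -c "
from h import *;go(fw(-.051,0),.0885)
from plant import imaging
d=imaging.snapshot('scene')
cv2.imwrite('pics/s2.png',cv2.resize(d['frame'][140:230,195:315,::-1],(800,600),interpolation=cv2.INTER_CUBIC))"
```

```text
t 6.6 pos [0.5555 0.0295 0.0879] yYaw 96.31 tilt [0.0003 0.    ] F [-0.51 -0.42 -1.02] gap 0.0596 q1,7 [-0.68  1.84] | shift cm [ 0.02 -0.06 -0.06]
```

View pics/s2.png

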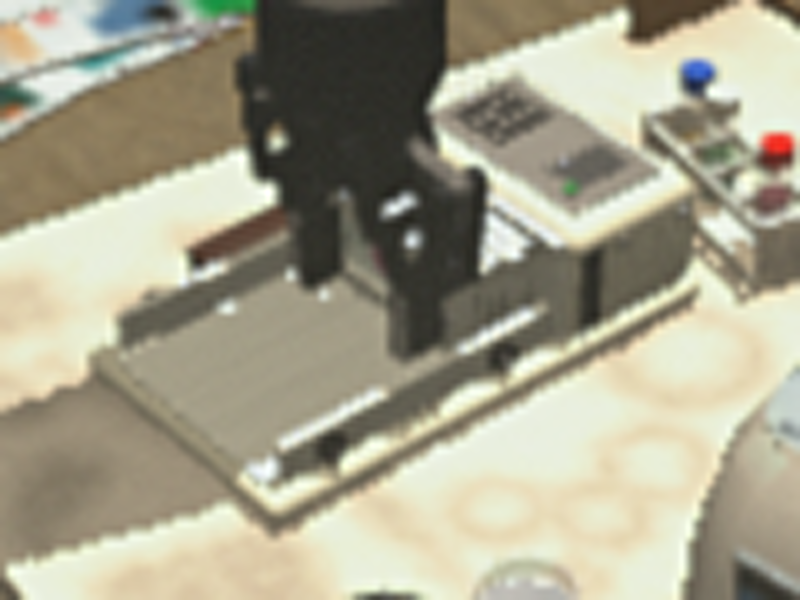

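The fingers stand behind tray 5 inside the guides, and the trays are nearly upright. I keep going until the force rises.

Call:
{"method": "apply_moves", "body": {
  "deltas": [
    [-0.4,-0.1,0,0,0,0,0],
    [-0.4,-0.1,0,0,0,0,0],
    [-0.4,0,0,0,0,0,0]
  ]
}}

```text
clock: 6.95
ee_pos: [0.557, 0.0297, 0.0878]
ee_rot: [0.173, -3.136, -0.0]
ft_force: [-4.2, 0.5, 2.3]
finger_gap: 0.0601
finger_force: 0.4
```

Call:
{"method": "apply_moves", "body": {
  "deltas": [
    [-0.4,-0.1,0,0,0,0,0],
    [-0.4,-0.1,0,0,0,0,0],
    [-0.4,0,0,0,0,0,0]
  ]
}}

```text
clock: 7.25
ee_pos: [0.5572, 0.0297, 0.0874]
ee_rot: [0.172, -3.132, -0.001]
ft_force: [-14.8, -1.2, 10.9]
finger_gap: 0.0598
finger_force: 0.2
```

Call:
{"method": "apply_moves", "body": {
  "deltas": [
    [-0.4,0.3,0,0,0,0,0],
    [-0.4,0.5,0,0,0,0,0],
    [-0.4,3,0,0,0,0,0],
    [-0.4,3,0,-1,0,0,0],
    [-0.4,0,0,-5,0,0,0],
    [-0.4,0,0,-5,0,0,0],
    [-0.4,0,-5,-1,0,0,0],
    [-0.4,0,-5,0,0,0,0],
    [-0.4,0,0,0,0,0,0],
    [-0.4,0,0,0,0,0,0]
  ]
}}

```text
clock: 8.25
ee_pos: [0.5026, -0.0772, 0.2079]
ee_rot: [-0.168, 3.136, 0.0]
ft_force: [-0.2, 0.1, -0.4]
finger_gap: 0.06
finger_force: 0.0
```

```bash
python3 - <<'E'
from h import *
go(BT,.2)
from plant import imaging
a=imaging.snapshot('scene');d=imaging.snapshot('top');P=cloud(d)
c=np.array([np.cos(YAW),np.sin(YAW)]);n=np.array([-c[1],c[0]])
q=P[...,:2]-F;X=q@c;Y=q@n;Z=P[...,2]
for y0 in(-.04,-.02,0,.02,.04):
    m=(abs(Y-y0)<.006)&(X<.02)&(X>-.1)
    e=np.arange(-.07,.02,.004);print(y0,[int(np.median(Z[m&(X>=b)&(X<b+.004)])*1000) if (m&(X>=b)&(X<b+.004)).any() else None for b in e])
o=np.zeros((600,800,3),np.uint8)
o[:,:400]=cv2.resize(d['frame'][110:260,150:250,::-1],(400,600),interpolation=cv2.INTER_CUBIC)
o[:300,400:]=cv2.resize(a['frame'][140:230,195:315,::-1],(400,300),interpolation=cv2.INTER_CUBIC)
cv2.imwrite('pics/chk.png',o)
E
```

```text
t 8.25 pos [ 0.5026 -0.0772  0.2079] yYaw 96.15 tilt [0.0011 0.0002] F [-0.23  0.11 -0.43] gap 0.06 q1,7 [-0.71  1.9 ] | shift cm [  8.69 -10.61   0.78]
-0.04 [None, None, None, None, None, None, None, None, None, None, None, None, None, None, None, None, None, None, 64, 65, 64, 65, 64]
-0.02 [None, None, None, None, None, None, None, None, None, None, None, None, None, None, None, None, None, None, None, 64, 65, 65, 66]
0 [None, None, None, None, None, None, None, None, None, None, None, None, None, None, None, None, None, None, None, None, None, None, None]
0.02 [None, None, None, None, None, None, None, None, None, None, None, None, None, None, None, None, None, None, None, None, None, None, None]
0.04 [None, None, None, None, None, None, None, None, None, None, None, None, None, None, None, None, None, None, None, None, None, None, None]
```

View pics/chk.png

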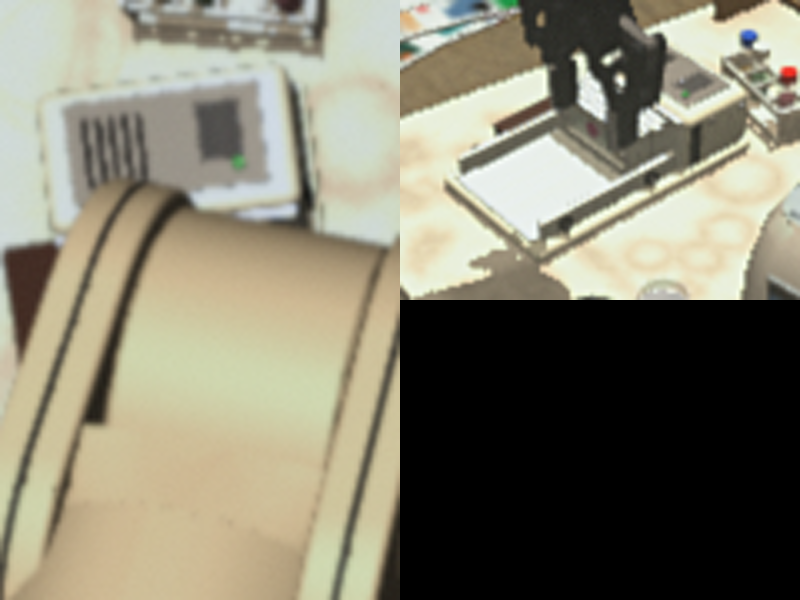

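Top view is covered by the arm; in the scene view the trays look upright. I'll move on above the button and look from there.

Call:
{"method": "apply_moves", "body": {
  "deltas": [
    [-1,3,-3.6,0,0,0,0],
    [-1,3,-3.6,0,0,0,0],
    [-1,2.7,-3.4,0,0,0,0],
    [-1,0,0,0,0,0,0],
    [-1,0,0,0,0,0,0]
  ]
}}

```text
clock: 8.85
ee_pos: [0.4279, -0.1903, 0.2077]
ee_rot: [-0.173, 3.136, 0.002]
ft_force: [-0.2, 1.2, -0.7]
finger_gap: 0.0858
finger_force: 0.0
```

```bash
python3 - <<'E'
from h import *
from plant import imaging
a=imaging.snapshot('scene');d=imaging.snapshot('top');P=cloud(d)
c=np.array([np.cos(YAW),np.sin(YAW)]);n=np.array([-c[1],c[0]])
q=P[...,:2]-F;X=q@c;Y=q@n;Z=P[...,2]
for y0 in(-.04,-.02,0,.02,.04):
    m=(abs(Y-y0)<.006)
    e=np.arange(-.07,.02,.004);print(y0,[int(np.median(Z[m&(X>=b)&(X<b+.004)])*1000) if (m&(X>=b)&(X<b+.004)).any() else None for b in e])
o=np.zeros((600,800,3),np.uint8)
o[:,:400]=cv2.resize(d['frame'][110:260,150:250,::-1],(400,600),interpolation=cv2.INTER_CUBIC)
o[:300,400:]=cv2.resize(a['frame'][150:210,220:300,::-1],(400,300),interpolation=cv2.INTER_CUBIC)
cv2.imwrite('pics/chk2.png',o)
go(BT,.135)
E
```

```text
-0.04 [16, 16, 16, 16, 16, 15, 16, 39, 62, 61, 62, 63, 61, 61, 62, 61, 61, 62, 66, 64, 65, 66, 65]
-0.02 [17, 15, 16, 16, 16, 16, 17, 21, 60, 61, 61, 61, 62, 62, 61, 61, 61, 62, 65, 63, 64, 65, 65]
0 [16, 16, 16, 16, 15, 16, 15, 23, 60, 62, 62, 61, 61, 62, 61, 61, 62, 61, 65, 65, 65, 65, 66]
0.02 [16, 17, 16, 15, 15, 16, 15, 25, 60, 61, 62, 61, 62, 61, 63, 62, 62, 61, 66, 64, 65, 66, 66]
0.04 [15, 15, 17, 16, 16, 15, 15, 28, 61, 62, 62, 61, 62, 63, 61, 61, 62, 62, 64, 64, 65, 66, 66]
t 8.95 pos [ 0.4286 -0.1893  0.2076] yYaw 96.47 tilt [0.0002 0.0003] F [ 0.54 -0.41 -0.43] gap 0.0856 q1,7 [-0.6   2.08] | shift cm [ 0.14 -0.26  7.26]
```

View pics/chk2.png

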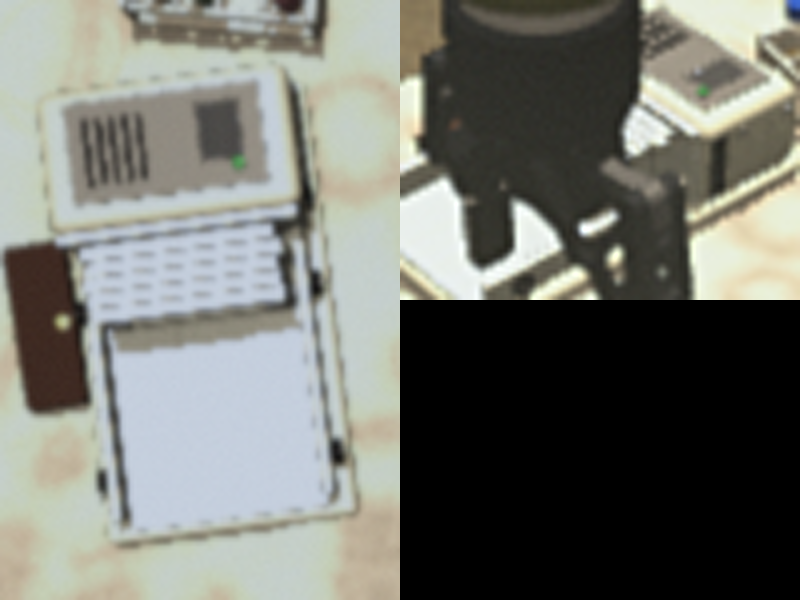

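The trays form a flat 62 mm high block from feeder x = -40 to 0, square across the width: packed. Next I grip the head's rim.

Call:
{"method": "apply_moves", "body": {
  "deltas": [
    [-1,0.1,-0.2,2.5,0,0,0],
    [-1,0,0,2.5,0,0,0],
    [-1,0,0,2,0,0,0],
    [-1,0,0,0.3,0,0,0],
    [-1,0,0,0,0,0,0],
    [0.3,0,0,0,0,0,0],
    [0.3,0,0,0,0,0,0],
    [0.3,0,0,0,0,0,0],
    [0.3,0,0,0,0,0,0],
    [0.3,0,0,0,0,0,0]
  ],
  "newtons": 40
}}

```text
clock: 9.95
ee_pos: [0.4276, -0.1927, 0.1354]
ee_rot: [-0.173, 3.135, 0.001]
ft_force: [-0.7, 2.2, 6.7]
finger_gap: 0.043
finger_force: 39.9
```

```bash
python3 -c "
from h import *;go(BT,.133)"
```

```text
t 9.95 pos [ 0.4276 -0.1927  0.1354] yYaw 96.33 tilt [0.0014 0.0008] F [-0.67  2.24  6.68] gap 0.043 q1,7 [-0.52  2.23] | shift cm [0.   0.07 0.24]
```

Gripped (43 mm, 40 N). Turn clockwise.

Call:
{"method": "apply_moves", "body": {
  "deltas": [
    [0.3,0,0,0,0,0,0.14],
    [0.3,0,0,0,0,0,0.14],
    [0.3,0,0,0,0,0,0.14],
    [0.3,0,0,0,0,0,0.14],
    [0.3,0,0,0,0,0,0.14],
    [0.3,0,0,0,0,0,0.14],
    [0.3,0,0,0,0,0,0],
    [0.3,0,0,0,0,0,0]
  ]
}}

```text
clock: 10.75
ee_pos: [0.4273, -0.1928, 0.1352]
ee_rot: [1.121, 2.935, 0.001]
ft_force: [-1.1, 2.3, 5.4]
finger_gap: 0.0429
finger_force: 39.9
```

```bash
python3 -c "
from h import *;go(BT,.133)"
```

```text
t 10.75 pos [ 0.4273 -0.1928  0.1352] yYaw 48.2 tilt [0.0004 0.0005] F [-1.1   2.26  5.38] gap 0.0429 q1,7 [-0.66  1.48] | shift cm [0.04 0.07 0.22]
```

Call:
{"method": "apply_moves", "body": {
  "deltas": [
    [-1,0,0,0,0,0,0],
    [-1,0,0,0,0,0,0],
    [-1,0,0,0,0,0,0],
    [-1,0,0,0,0,0,0],
    [-1,0,0,-2,0,0,0],
    [-1,0,0,-4,0,0,0],
    [-1,0,0,-5,0,0,0],
    [-1,0,0,0,0,0,0]
  ]
}}

```text
clock: 11.55
ee_pos: [0.4292, -0.1929, 0.2403]
ee_rot: [1.116, 2.929, 0.015]
ft_force: [0.5, 0.7, -0.3]
finger_gap: 0.0853
finger_force: 0.0
```

Call:
{"method": "apply_moves", "body": {
  "deltas": [
    [-1,-2,2,-3,0,0,0],
    [-1,-3,3,0,0,0,0],
    [-1,-3,3,0,0,0,0],
    [-1,-2,2,0,0,0,0],
    [-1,0,0,0,0,0,0],
    [-1,0,0,0,0,0,0],
    [-1,0,0,0,0,0,0],
    [-1,0,0,0,0,0,0],
    [-1,0,0,0,0,0,0],
    [-1,0,0,0,0,0,0]
  ]
}}

```text
clock: 12.55
ee_pos: [0.5566, -0.1838, 0.2684]
ee_rot: [1.12, 2.934, 0.002]
ft_force: [-0.2, -0.6, 0.4]
finger_gap: 0.0853
finger_force: 0.0
```

```bash
python3 - <<'E'
from h import *
from plant import imaging
a=imaging.snapshot('scene');d=imaging.snapshot('top');d0=dict(np.load('top0.npz'))
for n,k in(('scene',a),('top',d),('top0',d0)):
    P=cloud(k);z=P[...,2][np.hypot(P[...,0]-.4275,P[...,1]+.192)<.016];z=z[z<.12];print(n,len(z),np.percentile(z,[10,50,90]) if len(z) else 0)
P=cloud(d);c=np.array([np.cos(YAW),np.sin(YAW)]);q=P[...,:2]-F;X=q@c;Y=q@[-c[1],c[0]];Z=P[...,2]
e=np.arange(-.05,.01,.004);m=(abs(Y)<.045);print([int(np.median(Z[m&(X>=b)&(X<b+.004)])*1000) if (m&(X>=b)&(X<b+.004)).any() else None for b in e])
o=np.zeros((600,800,3),np.uint8)
for i,k in enumerate((d0,d)): o[:400,400*i:400*i+400]=cv2.resize(k['frame'][215:290,270:345,::-1],(400,400),interpolation=cv2.INTER_CUBIC)
cv2.imwrite('pics/end.png',o);go(BT,.3)
E
```

```text
scene 123 [0.06594931 0.09503247 0.09670072]
top 70 [0.09347666 0.095021   0.09702646]
top0 215 [0.09308267 0.09529405 0.09718449]
[16, 16, 22, 61, 62, 62, 61, 62, 62, 62, 62, 62, 61, 65, 65]
t 12.65 pos [ 0.5568 -0.1838  0.2683] yYaw 48.22 tilt [0.0008 0.0007] F [ 0.18  0.41 -0.35] gap 0.0854 q1,7 [-0.62  1.42] | shift cm [ 9.1  -9.22 -3.18]
```

View pics/end.png

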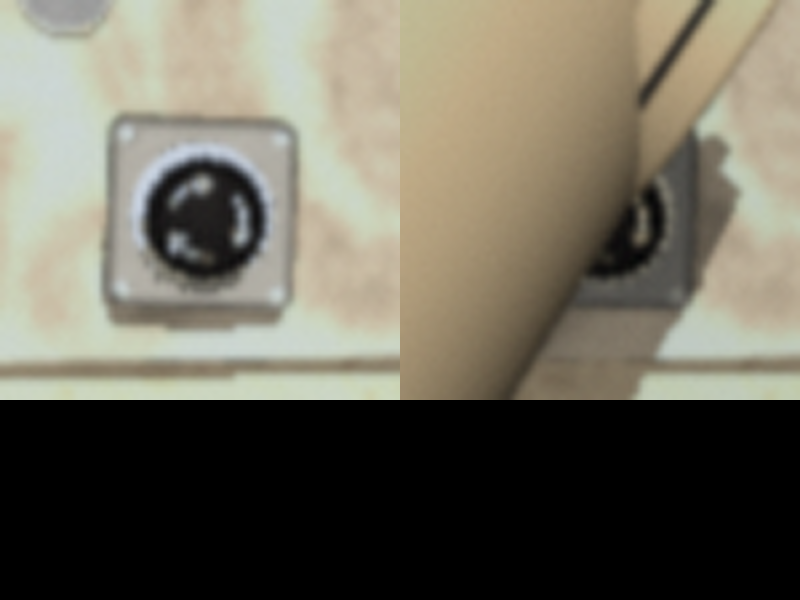

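The head's height is back to 95 mm. The arm partly covers it. I'll back the wrist away from the eyepieces and let the head turn back.

Call:
{"method": "apply_moves", "body": {
  "deltas": [
    [-1,4,0,0,0,0,0],
    [-1,4,0,0,0,0,0],
    [-1,4,0,0,0,0,0],
    [-1,4,3,0,0,0,0],
    [-1,2,4,0,0,0,0],
    [-1,2,4,0,0,0,0],
    [-1,2,4,0,0,0,0],
    [-1,0,0,0,0,0,0],
    [-1,0,0,0,0,0,0],
    [-1,0,0,0,0,0,0]
  ]
}}

```text
clock: 13.65
ee_pos: [0.5082, 0.0531, 0.2726]
ee_rot: [1.127, 2.931, -0.003]
ft_force: [0.6, -0.6, -0.0]
finger_gap: 0.0852
finger_force: 0.0
```

Call:
{"method": "apply_moves", "body": {
  "deltas": [
    [-1,0,0,0,0,0,0],
    [-1,0,0,0,0,0,0],
    [-1,0,0,0,0,0,0],
    [-1,0,0,0,0,0,0],
    [-1,0,0,0,0,0,0],
    [-1,0,0,0,0,0,0],
    [-1,0,0,0,0,0,0],
    [-1,0,0,0,0,0,0],
    [-1,0,0,0,0,0,0],
    [-1,0,0,0,0,0,0]
  ]
}}

```text
clock: 14.65
ee_pos: [0.5084, 0.0544, 0.2727]
ee_rot: [1.125, 2.931, -0.002]
ft_force: [-0.8, 0.3, 0.7]
finger_gap: 0.0856
finger_force: 0.0
```

```bash
python3 - <<'E'
from h import *
from plant import imaging
a=dict(np.load('top0.npz'));d=imaging.snapshot('top')
go(BT,.3)
o=np.zeros((600,800,3),np.uint8)
o[:400,:400]=cv2.resize(a['frame'][215:290,270:345,::-1],(400,400),interpolation=cv2.INTER_CUBIC)
o[:400,400:]=cv2.resize(d['frame'][215:290,270:345,::-1],(400,400),interpolation=cv2.INTER_CUBIC)
o[400:,400:667]=cv2.resize(d['frame'][...,::-1],(267,200));cv2.imwrite('pics/end2.png',o)
E
```

```text
t 14.7 pos [0.5084 0.0544 0.2727] yYaw 48.01 tilt [ 0.001  -0.0019] F [-0.09  0.19  0.44] gap 0.0852 q1,7 [-1.28  0.82] | shift cm [-10.48 -23.73  -2.69]
```

View pics/end2.png

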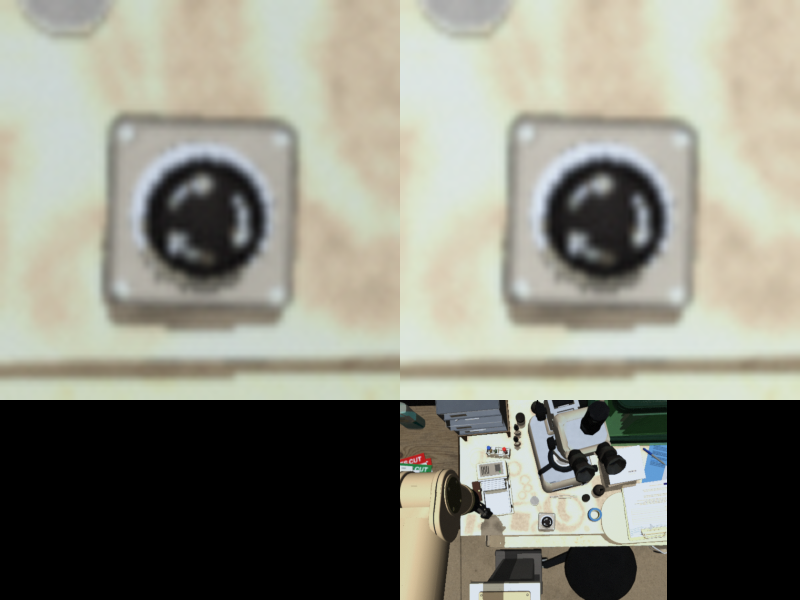

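The head and its arrows look the same as at the start, and the loose things are in place.

```bash
python3 -c "
from plant import robot;print(robot.finish_job())"
```

```text
the job is handed in; nothing more can be done
None
```

The job is handed in, but the judge's verdict wasn't shown: in the images all five trays stand packed flush and square against the backstop, the mushroom is reset and fully up, and the other things on the desk look unmoved.

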